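# Run the railcar slide home

### The arm

A 6-joint arm with a two-finger parallel gripper is mounted at the origin on the work surface. World frame = base frame: x ahead of the robot, y to its left, z up, the work surface at z = 0. Lengths are in m, angles in degrees, forces in N, time in s.
With the tool pointing down it reaches from about 0.4 to 0.825 m from the base axis. Payload 7 kg.
Tool frame: the origin (TCP) lies midway between the tips of the shut fingers; the grasp point (between the pads) lies 19 mm behind it; z points along the fingers, y is the direction in which the jaws open and shut (so a half turn about z gives the same grasp; the last joint's range is limited). The gripper opens to 88 mm and grips with 3 to 60 N. Pads are 19 mm wide; open, the fingers measure 130 mm over their backs; the gripper's body (78 mm by 193 mm) begins 47 mm behind the grasp point.
Start: joints at [-50.013, 20.546, 0.682, 0, -70.136, -16.507], TCP at [0.269, -0.619, 0.227] pointing down, gripper open.
Joint ranges: [-176.03, 176.03], [-82.01, 121.73], [-58.28, 71.71], [-173.87, 95.51], [-174.79, -0.11], [-173.66, 173.66]. Speed limits (degrees/s): [136.94, 136.94, 172.46, 180, 180, 180].

### API

Orientations are given as [roll, pitch, yaw] about the fixed x, y, z axes, in that order (R = Rz(yaw) Ry(pitch) Rx(roll)).
In Python, from plant import get_state, capture, get_calibration, close_job, boxes_of, cut_out gives the robot as it stands.
- The arm moves only by the tool apply_moves, never from a script. Its argument "commands" is a list of rows, each an object with "grip": the closure, from 0 (fully open) to 1 (shut); "slide": the shift along the tool's x, y, z in m, a list of three; "roll": the turn about the tool's z in degrees. In form: [{"grip": grip, "slide": [x, y, z], "roll": roll}, ...]. A call has 1 to 5 rows; each row is the pose to reach, as a shift and turn from the pose commanded when the call began, along the tool's axes at that moment; what a row does not reach only later rows make up. A row lasts 1/8 s, in which the tool goes at most 62.5 mm and 10.7 degrees, less where a joint would pass 70% of its speed; a pose out of reach is approached as far as the arm can. A call with a gripper value outside its range is refused whole. The fingers move at their own pace and stop on an object; "grip_force" is the grip in N (left out, the last holds). Time passes only in rows, so rows that repeat a pose let the fingers close. It gives the time, the measured TCP pose, the force and the opening at its end, in the units of the state.
- get_state(): the state, without advancing time (a new reading comes with each control period).
- capture(name): name is "scene" or "top"; returns (picture, depth): 400x640x3 uint8, red, green, blue; 400x640 float32, m along the optical axis (not along the pixel's ray), 0 where there is no reading.
- get_calibration(name): a dict with "mtx" (3x3 intrinsics, pixels), "R" (3x3) and "t" (3): a world point X has camera coordinates R X + t. Camera axes: x right, y down, z forward; pixel columns grow to the right and rows downward; lengths in m; the calibration is good to about 2 mm. A picture is of the moment at which its call begins. get_calibration takes no time and is no camera call.
- close_job(): hands the job in, once; it reports no verdict.
Trained networks look in the newest picture that a camera, given by its name, has taken for a name from the list of things; names that differ only in an ending like _2 or _b are one class to them, and where a whole thing is asked for, a point or a joint stands for the part that bears it (a point fixed in the world has none). Each returns a list of dicts, best first, with "score" (0 to 1); they miss things now and then, are a little off and sometimes report something else, mostly with a low value. They report only what shows in the picture. A call takes as long as a camera call.
- boxes_of(name, camera): "position" ([x, y, z] in m, in the coordinates of the camera as it stood for that picture, good to about 4 mm: the middle of the surface that is visible of it).
- cut_out(name, camera): "mask" (400x640 bool, what is visible of it).
The state is a dict: "time_s": time; "joints": joint angles; "qd": joint speeds; "joint_torque": joint torques, N m; "tcp_pos": TCP position; "eef_rot": TCP orientation; "contact_force": force on the tool from outside, world axes, zero at the start; "moment": the same for the moment, N m; "gripper_width": finger opening in m.
Only numpy, scipy, OpenCV 4.12 (cv2) and the standard library are available. Lean on these libraries where they do the work, as an engineer would, in place of code of your own. Each camera call takes 0.05 s, during which the arm holds its last target.

### The job

Two loading slides for the paint shop stand on the bench, their carriages drawn back. Slide the carriage that carries the long railcar shell fully home against the rubber buffer of its end stop and let go of it. Leave the other carriage, with the short shell, where it is.

Things in the scene. Friction and masses are not known exactly. Their poses are not given: they have to be found in the camera images.
- railcar_carriage (a joint): Travel (m) of the aluminium carriage (270 x 70 mm, top at height 40) with the LONG grey shell (200 mm long, 32 wide, roof at height 84), on a fixed steel base (450 x 80). 0 = drawn back, 0.14 = home: front edge on the rubber buffer of the end stop (block 56 tall, far end of base). Starts at 0 to 0.06. Sliding takes 2 N plus 10 N per m/s; no spring, stays where left.
- railcar_grip (a point): Point on the axis of the upright black knob at the near end of the long shell's carriage, 95 mm above the bench; moves with it. Knob: cylinder 24 mm in diameter, height 75 to 115 mm, on a 12 mm stem; the shell begins 45 mm beyond its axis. Axes: x = level, direction of travel towards home (away from the robot, turned up to 18 degrees either way), z = up.
- wagon_carriage (a joint): Travel (m) of the other, identical carriage on its own identical base, with the SHORT grey shell (100 mm long); same values. To be left as it is. The two slides stand side by side, one left and one right of the robot's middle line; which is which varies.
- wagon_grip (a point): The same point on the knob of the short shell's carriage (same knob and height; shell's near end 95 mm beyond its axis), with the same axes.

How it is judged:
By the outcome, as a careful person would: the job done as asked, in the order asked, and still so for the second after the job is handed in, with the robot touching nothing.
It also fails if it takes over 32 s, if anything falls off the work surface, if the arm or the gripper's body presses on something with over 40 N, if the wrist force passes 120 N, or if a joint passes its speed limit or range.

## Working session

There is one attempt and no reset: what is moved stays moved. The work goes in short steps, Python scripts to look and compute and a tool call to move; the robot and the scene stay as the last step left them, time stands still between calls to the robot, and variables do not carry over. Pictures are saved under pics/ and viewed, and the job is handed in when it is done.

Besides the shell and the picture viewer there is one more tool, called after "Request:" as a command line: name --argument value ..., lists and objects as JSON in quotes. apply_moves: Moves the arm, as the interface text tells. Its arguments: {"type":"object","properties":{"commands":{"type":"array"},"grip_force":{"type":"number"}},"required":["commands"]}

```bash
ls; mkdir -p pics; python3 - <<'E'
from plant import *
import cv2,numpy as np
print(get_state())
for c in("scene","top"):
    p,d=capture(c); cv2.imwrite(f"pics/{c}0.png",p[:,:,::-1]); np.save(f"pics/{c}0.npy",d)
    k=get_calibration(c); R=np.array(k["R"]);t=np.array(k["t"])
    for n in("railcar_grip","wagon_grip","railcar_carriage","wagon_carriage"):
        for b in boxes_of(n,c)[:3]:
            print(c,n,round(b["score"],2),np.round(R.T@(np.array(b["position"])-t),4))
E
```

```text
pics
{'time_s': 0.0, 'joints': array([-5.00135255e+01,  2.05909904e+01,  6.33555834e-01, -2.05371162e-02,
       -7.01351200e+01, -1.65048670e+01]), 'qd': array([-0.00676762, -0.02044758,  0.00580967,  0.0300871 , -0.01813337,
       -0.02891587]), 'joint_torque': array([ 6.29128613e-05, -5.82717025e+01,  2.93048269e+01,  6.99714661e+00,
        6.68754205e-03, -1.69274049e-04]), 'tcp_pos': array([ 0.26871786, -0.61867252,  0.22562473]), 'eef_rot': array([ 1.79905774e+02, -7.78640436e-03, -1.56525380e+02]), 'contact_force': array([-0.3158249 , -0.29010897, -0.78216486]), 'moment': array([0.02834502, 0.0227268 , 0.00721019]), 'gripper_width': 0.08798924567166828}
scene railcar_grip 0.9 [0.6496 0.2069 0.0403]
scene wagon_grip 0.77 [ 0.5949 -0.1588  0.0439]
scene railcar_carriage 0.91 [0.6504 0.2058 0.0431]
scene wagon_carriage 0.8 [ 0.595  -0.1542  0.0402]
top wagon_grip 0.77 [ 0.568  -0.1638  0.0403]
top railcar_carriage 0.95 [0.6129 0.1851 0.0416]
top wagon_carriage 0.9 [ 0.5679 -0.1653  0.0398]
```

View pics/scene0.png

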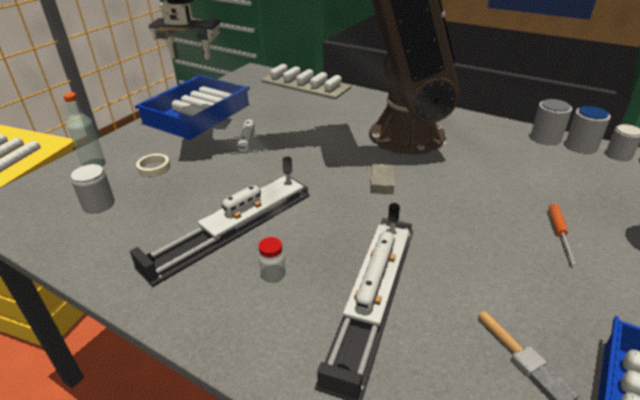

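View pics/top0.png

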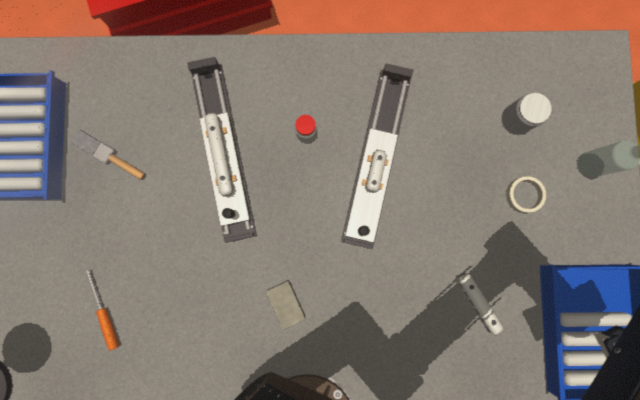

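The long shell is on the slide left of the robot's middle line (top view: knob about (229,213), shell (218,155), end stop (204,66)). The short shell is on the other slide (knob (363,231)). Next I measure the knob, the axis and the remaining travel.

```bash
cat > h.py <<'E'
from plant import *
import cv2,numpy as np
def cloud(c,d):
    k=get_calibration(c);K=np.array(k["mtx"]);R=np.array(k["R"]);t=np.array(k["t"])
    v,u=np.mgrid[:400,:640]
    P=np.stack([(u-K[0,2])/K[0,0]*d,(v-K[1,2])/K[1,1]*d,d],-1)
    W=(P-t)@R; W[d==0]=np.nan
    return W
E
python3 - <<'E'
from h import *
for c in("top","scene"):
    W=cloud(c,np.load(f"pics/{c}0.npy")); img=cv2.imread(f"pics/{c}0.png")
    X,Y,Z=W[...,0],W[...,1],W[...,2]
    reg=(X>.35)&(X<.95)&(Y>.02)&(Y<.35)
    g=img.max(2)
    # bright carriage top
    m=reg&(abs(Z-.04)<.008)&(g>150)
    (a,b),(w,h),an=cv2.minAreaRect(np.float32(W[m][:,:2]*1000)); print(c,"carr",m.sum(),a,b,w,h,an)
    box=cv2.boxPoints(((a,b),(w,h),an)); print(box)
    m=reg&(abs(Z-.08)<.012)&(g>90); 
    l=cv2.fitLine(np.float32(W[m][:,:2]),cv2.DIST_HUBER,0,.01,.01).ravel(); print("shell",m.sum(),l,np.degrees(np.arctan2(l[1],l[0])))
    for lo,hi in((.095,.13),(.07,.13)):
        m=reg&(Z>lo)&(Z<hi)&(g<80)&(X<.6); print("knob",m.sum(),np.nanmean(W[m],0),np.nanmin(W[m],0) if m.any() else 0,np.nanmax(W[m],0) if m.any() else 0)
    m=reg&(abs(Z-.056)<.012)&(X>.7)&(g<90); print("stop",m.sum(),W[m].mean(0),W[m].min(0),W[m].max(0))
    m=reg&(Z>.012)&(Z<.13)
    (a,b),(w,h),an=cv2.minAreaRect(np.float32(W[m][:,:2]*1000)); print(c,"all",a,b,w,h,an)
    print("knob px",np.round(W[208:219:3,224:236:3] if c=="top" else W[206:216:3,390:400:3],3).reshape(-1,3))
E
```

```text
top carr 1628 617.1629638671875 191.92872619628906 269.9203186035156 69.7572250366211 11.42888069152832
[[477.96762 199.3732 ]
 [491.79013 130.99915]
 [756.3583  184.48425]
 [742.53577 252.8583 ]]
shell 1158 [0.98016745 0.19817112 0.6428445  0.19513802] 11.430033
knob 80 [0.50419506 0.16611058 0.11228655] [0.49491987 0.15710104 0.09715711] [0.51299    0.17740083 0.11934496]
knob 86 [0.50401437 0.16556515 0.11070049] [0.49491987 0.15710104 0.08825417] [0.51299    0.17740083 0.11934496]
stop 272 [0.87099917 0.2423669  0.0531508 ] [0.85408547 0.20906995 0.04406722] [0.88810876 0.27591689 0.06063948]
top all 665.3011474609375 199.90615844726562 449.9601135253906 78.12438201904297 11.429169654846191
knob px [[0.52  0.19  0.041]
 [0.515 0.168 0.114]
 [0.52  0.177 0.038]
 [0.52  0.169 0.038]
 [0.508 0.175 0.115]
 [0.508 0.168 0.114]
 [0.508 0.16  0.119]
 [0.509 0.158 0.097]
 [0.502 0.175 0.113]
 [0.502 0.168 0.115]
 [0.502 0.161 0.115]
 [0.502 0.158 0.099]
 [0.495 0.175 0.111]
 [0.495 0.168 0.114]
 [0.495 0.162 0.111]
 [0.496 0.161 0.081]]
scene carr 1676 615.574951171875 194.49710083007812
[... 304 characters left out ...]
52 0.18380719 0.1184171 ]
knob 199 [0.50997311 0.17475443 0.10231824] [0.49343754 0.16148686 0.07770663] [0.58454602 0.18814452 0.1184171 ]
stop 733 [0.87239183 0.24896428 0.05486478] [0.7073912  0.21052054 0.04403534] [0.8904147  0.28331285 0.06767289]
scene all 679.1991577148438 130.2415313720703 452.2607116699219 231.48394775390625 11.445225715637207
knob px [[0.507 0.165 0.116]
 [0.504 0.17  0.116]
 [0.502 0.176 0.117]
 [0.497 0.181 0.115]
 [0.516 0.169 0.115]
 [0.514 0.175 0.116]
 [0.511 0.18  0.116]
 [0.501 0.183 0.111]
 [0.514 0.169 0.106]
 [0.514 0.176 0.108]
 [0.513 0.182 0.11 ]
 [0.378 0.14  0.002]
 [0.516 0.17  0.099]
 [0.513 0.176 0.099]
 [0.509 0.181 0.098]
 [0.388 0.144 0.001]]
```

Request:
apply_moves --commands '[{"grip": 0,"slide": [-0.05,0.06,0.005],"roll": 5},{"grip": 0,"slide": [-0.08,0.1,0.01],"roll": 8},{"grip": 0,"slide": [-0.12,0.142,0.015],"roll": 12},{"grip": 0,"slide": [-0.16,0.19,0.015],"roll": 12},{"grip": 0,"slide": [-0.2,0.237,0.015],"roll": 12}]' --grip_force 25

```text
time_s: 1.12
tcp_pos: [0.3582, -0.3203, 0.2118]
eef_rot: [-180.0, 0.0, -168.5]
contact_force: [1.0, 0.4, 0.0]
gripper_width: 0.0879
```

```bash
cat > tgt.py <<'E'
from plant import *
import numpy as np,sys
from scipy.spatial.transform import Rotation as Ro
s=get_state();R=Ro.from_euler("xyz",s["eef_rot"],degrees=True).as_matrix()
t=np.array([float(a) for a in sys.argv[1:4]])
print(s["time_s"],s["tcp_pos"],s["eef_rot"],"slide",np.round(R.T@(t-s["tcp_pos"]),4),"roll",s["eef_rot"][2]+168.57,s["contact_force"],s["gripper_width"])
E
python3 tgt.py .506 .169 .19
```

```text
1.125 [ 0.35822505 -0.32029288  0.21180538] [-1.79973855e+02  3.89620194e-02 -1.68536414e+02] slide [-0.2421  0.4502  0.0218] roll 0.033586276793386105 [0.98053002 0.37050885 0.01615955] 0.08789842111198957
```

Request:
apply_moves --commands '[{"grip": 0,"slide": [-0.027,0.05,0.002],"roll": 0},{"grip": 0,"slide": [-0.054,0.1,0.005],"roll": 0},{"grip": 0,"slide": [-0.081,0.15,0.007],"roll": 0},{"grip": 0,"slide": [-0.108,0.2,0.01],"roll": 0},{"grip": 0,"slide": [-0.135,0.25,0.012],"roll": 0}]'

```text
time_s: 1.75
tcp_pos: [0.4408, -0.0482, 0.2]
eef_rot: [180.0, 0.1, -168.5]
contact_force: [0.4, -0.1, -0.2]
gripper_width: 0.0876
```

Request:
apply_moves --commands '[{"grip": 0,"slide": [-0.027,0.05,0.002],"roll": 0},{"grip": 0,"slide": [-0.054,0.1,0.005],"roll": 0},{"grip": 0,"slide": [-0.081,0.15,0.007],"roll": 0},{"grip": 0,"slide": [-0.107,0.2,0.01],"roll": 0},{"grip": 0,"slide": [-0.107,0.2,0.01],"roll": 0}]'

```text
time_s: 2.38
tcp_pos: [0.5063, 0.1703, 0.189]
eef_rot: [-180.0, -0.0, -168.3]
contact_force: [-0.0, -0.1, 0.4]
gripper_width: 0.0876
```

```bash
python3 tgt.py .506 .169 .074
```

```text
2.375 [0.50630782 0.17030067 0.18898296] [-1.79986848e+02 -8.48949838e-03 -1.68334057e+02] slide [ 0.0005 -0.0012  0.115 ] roll 0.23594312921039773 [-0.02728258 -0.10187215  0.42529156] 0.08759002672226879
```

Descend, then look before closing.

Request:
apply_moves --commands '[{"grip": 0,"slide": [0,-0.001,0.03],"roll": 0},{"grip": 0,"slide": [0,-0.001,0.06],"roll": 0},{"grip": 0,"slide": [0,-0.001,0.09],"roll": 0},{"grip": 0,"slide": [0,-0.001,0.113],"roll": 0},{"grip": 0,"slide": [0,-0.001,0.113],"roll": 0}]'

```text
time_s: 3.0
tcp_pos: [0.5046, 0.1648, 0.0754]
eef_rot: [-179.9, -0.2, -168.6]
contact_force: [-0.3, 0.3, -0.1]
gripper_width: 0.0878
```

```bash
python3 - <<'E'
from h import *
print(get_state())
p,d=capture("scene"); p=p[:,:,::-1]
cv2.imwrite("pics/s1.png",cv2.resize(p[120:320,280:500],None,fx=3.4,fy=3))
E
```

```text
{'time_s': 3.0, 'joints': array([ 3.92610066e+01,  1.58896863e+01, -2.84452465e+01, -1.45999194e-02,
       -4.58605426e+01, -1.17810048e+02]), 'qd': array([ 0.04070965, -1.7227257 ,  2.34834387,  0.80176058, -1.5186471 ,
        0.0131113 ]), 'joint_torque': array([ 5.01362630e-02, -4.32410288e+01,  2.13773435e+01,  5.04089758e+00,
        3.64479041e-01,  2.21779592e-03]), 'tcp_pos': array([0.50458906, 0.16480066, 0.07535192]), 'eef_rot': array([-1.79918039e+02, -1.77770596e-01, -1.68559353e+02]), 'contact_force': array([-0.28072038,  0.27069871, -0.09208085]), 'moment': array([ 0.00382683, -0.01605739,  0.00760263]), 'gripper_width': 0.08775163620196094}
```

View pics/s1.png

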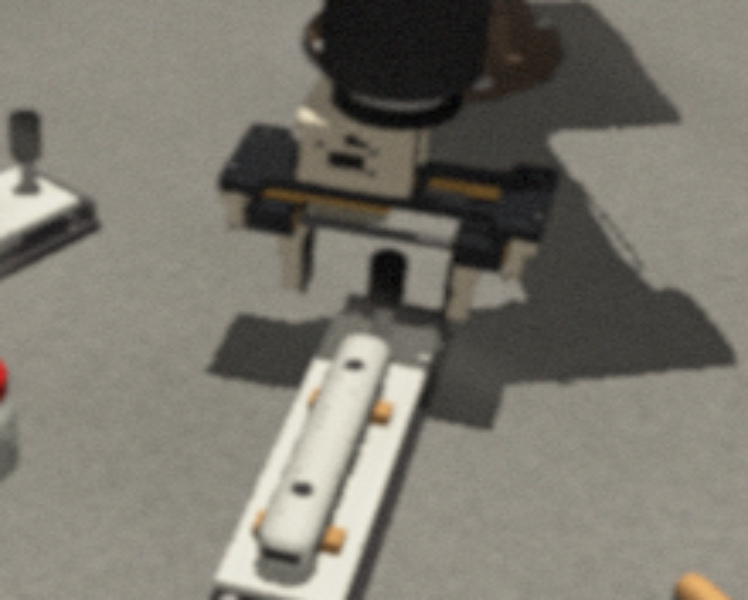

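The knob (388,280 in the crop) stands between the fingers (305 and 450), about 4 mm to the +y side of centre. I shift by that amount and close.

Request:
apply_moves --commands '[{"grip": 0.3,"slide": [0,0.004,0],"roll": 0},{"grip": 0.6,"slide": [0,0.004,0],"roll": 0},{"grip": 0.8,"slide": [0,0.004,0],"roll": 0},{"grip": 1,"slide": [0,0.004,0],"roll": 0},{"grip": 1,"slide": [0,0.004,0],"roll": 0}]' --grip_force 25

```text
time_s: 3.68
tcp_pos: [0.5049, 0.1701, 0.0767]
eef_rot: [180.0, 0.0, -168.5]
contact_force: [-0.5, -0.4, 0.1]
gripper_width: 0.0435
```

Request:
apply_moves --commands '[{"grip": 1,"slide": [0,0,0],"roll": 0},{"grip": 1,"slide": [0,0,0],"roll": 0}]'

```text
time_s: 3.92
tcp_pos: [0.5052, 0.1715, 0.0766]
eef_rot: [179.9, 0.1, -168.5]
contact_force: [-2.7, 14.1, -6.9]
gripper_width: 0.0234
```

Request:
apply_moves --commands '[{"grip": 1,"slide": [0,0.0015,0],"roll": 0},{"grip": 1,"slide": [-0.006,0.0015,0],"roll": 0},{"grip": 1,"slide": [-0.014,0.0015,0],"roll": 0},{"grip": 1,"slide": [-0.022,0.0015,0],"roll": 0},{"grip": 1,"slide": [-0.03,0.0015,0],"roll": 0}]'

```text
time_s: 4.55
tcp_pos: [0.5347, 0.1776, 0.0765]
eef_rot: [-180.0, -0.0, -168.5]
contact_force: [-2.3, 1.6, 1.8]
gripper_width: 0.0233
```

Request:
apply_moves --commands '[{"grip": 1,"slide": [-0.008,0,0],"roll": 0},{"grip": 1,"slide": [-0.016,0,0],"roll": 0},{"grip": 1,"slide": [-0.024,0,0],"roll": 0},{"grip": 1,"slide": [-0.032,0,0],"roll": 0},{"grip": 1,"slide": [-0.04,0,0],"roll": 0}]'

```text
time_s: 5.18
tcp_pos: [0.5737, 0.1855, 0.0765]
eef_rot: [-180.0, -0.0, -168.5]
contact_force: [-2.5, 0.7, 2.1]
gripper_width: 0.0235
```

```bash
python3 - <<'E'
from h import *
p,d=capture("scene"); np.save("pics/s2.npy",d); p=p[:,:,::-1]
cv2.imwrite("pics/s2.png",cv2.resize(p[200:400,280:500],None,fx=3,fy=3))
W=cloud("scene",d); u=np.array([.980,.198])
X,Y,Z=np.moveaxis(W,-1,0)
s=W[...,:2]@u; l=W[...,:2]@np.array([-.198,.98]); l0=np.array([.617,.193])@np.array([-.198,.98])
g=p.max(2)
m=(abs(l-l0)<.03)&(abs(Z-.04)<.008)&(g>150); print("front edge",np.percentile(s[m],[99,99.8]))
m=(abs(l-l0)<.03)&(Z>.02)&(Z<.065)&(g<110)&(s>.8); print("stop",np.percentile(s[m],[1,3,10,50,99]))
for a in np.arange(.76,.93,.005):
    k=(abs(l-l0)<.015)&(abs(s-a)<.0025)
    print(round(a,3),k.sum(),np.round(np.nanmean(Z[k]),3),np.mean(g[k]) if k.any() else 0)
E
```

```text
front edge [0.84651812 0.84730697]
stop [0.83298467 0.84243297 0.88972044 0.91354115 0.91641327]
0.76 34 0.083 218.02941176470588
0.765 28 0.084 217.46428571428572
0.77 31 0.084 219.48387096774192
0.775 36 0.084 216.52777777777777
0.78 35 0.084 219.2
0.785 39 0.084 215.05128205128204
0.79 34 0.084 217.88235294117646
0.795 35 0.084 193.28571428571428
0.8 35 0.084 169.97142857142856
0.805 39 0.084 180.30769230769232
0.81 43 0.083 216.7674418604651
0.815 31 0.084 221.5483870967742
0.82 45 0.083 217.42222222222222
0.825 40 0.078 206.075
0.83 75 0.068 182.58666666666667
0.835 145 0.046 133.04137931034484
0.84 229 0.055 132.24890829694323
0.845 144 0.035 124.1875
0.85 52 0.014 83.86538461538461
0.855 40 0.011 77.35
0.86 30 0.011 70.2
0.865 10 0.011 68.5
0.87 0 nan 0
0.875 0 nan 0
0.88 0 nan 0
0.885 20 0.049 42.1
0.89 26 0.051 42.88461538461539
0.895 17 0.056 69.0
0.9 51 0.057 75.09803921568627
0.905 56 0.057 76.91071428571429
0.91 54 0.057 76.44444444444444
0.915 395 0.03 52.11392405063291
0.92 22 0.001 153.0
0.925 2 0.003 155.5
0.93 0 nan 0<stdin>:12: RuntimeWarning: Mean of empty slice
```

View pics/s2.png

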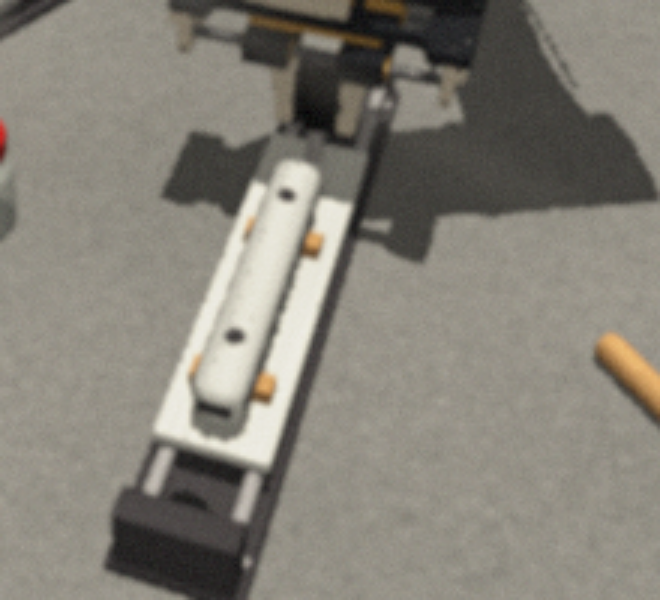

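The carriage front (crop (210,450)) is about 35 mm short of the round buffer (190,500).

Request:
apply_moves --commands '[{"grip": 1,"slide": [-0.007,0,0],"roll": 0},{"grip": 1,"slide": [-0.014,0,0],"roll": 0},{"grip": 1,"slide": [-0.02,0,0],"roll": 0},{"grip": 1,"slide": [-0.026,0,0],"roll": 0},{"grip": 1,"slide": [-0.026,0,0],"roll": 0}]'

```text
time_s: 5.85
tcp_pos: [0.5998, 0.1909, 0.0766]
eef_rot: [180.0, 0.1, -168.5]
contact_force: [2.0, -1.2, -2.6]
gripper_width: 0.0236
```

Request:
apply_moves --commands '[{"grip": 1,"slide": [-0.001,0,0],"roll": 0},{"grip": 1,"slide": [-0.002,0,0],"roll": 0},{"grip": 1,"slide": [-0.003,0,0],"roll": 0},{"grip": 1,"slide": [-0.004,0,0],"roll": 0},{"grip": 1,"slide": [-0.004,0,0],"roll": 0}]'

```text
time_s: 6.48
tcp_pos: [0.6027, 0.1915, 0.0765]
eef_rot: [180.0, 0.0, -168.5]
contact_force: [-2.0, 1.4, 0.5]
gripper_width: 0.0235
```

Request:
apply_moves --commands '[{"grip": 1,"slide": [-0.001,0,0],"roll": 0},{"grip": 1,"slide": [-0.002,0,0],"roll": 0},{"grip": 1,"slide": [-0.003,0,0],"roll": 0},{"grip": 1,"slide": [-0.003,0,0],"roll": 0}]'

```text
time_s: 6.98
tcp_pos: [0.6058, 0.1921, 0.0765]
eef_rot: [-180.0, 0.0, -168.5]
contact_force: [-1.5, 0.0, 0.0]
gripper_width: 0.0234
```

Request:
apply_moves --commands '[{"grip": 1,"slide": [-0.001,0,0],"roll": 0},{"grip": 1,"slide": [-0.002,0,0],"roll": 0},{"grip": 1,"slide": [-0.002,0,0],"roll": 0}]'

```text
time_s: 7.35
tcp_pos: [0.6077, 0.1925, 0.0766]
eef_rot: [180.0, 0.0, -168.5]
contact_force: [-0.8, 1.5, -0.6]
gripper_width: 0.0236
```

Request:
apply_moves --commands '[{"grip": 1,"slide": [-0.001,0,0],"roll": 0},{"grip": 1,"slide": [-0.002,0,0],"roll": 0},{"grip": 1,"slide": [-0.002,0,0],"roll": 0}]'

```text
time_s: 7.72
tcp_pos: [0.6096, 0.1929, 0.0766]
eef_rot: [180.0, 0.0, -168.5]
contact_force: [-1.2, 0.7, -0.3]
gripper_width: 0.0237
```

Request:
apply_moves --commands '[{"grip": 1,"slide": [-0.001,0,0],"roll": 0},{"grip": 1,"slide": [-0.002,0,0],"roll": 0},{"grip": 1,"slide": [-0.002,0,0],"roll": 0}]'

```text
time_s: 8.1
tcp_pos: [0.6113, 0.1932, 0.0765]
eef_rot: [-180.0, -0.0, -168.5]
contact_force: [-3.6, 0.6, 1.6]
gripper_width: 0.0238
```

Request:
apply_moves --commands '[{"grip": 1,"slide": [-0.001,0,0],"roll": 0},{"grip": 1,"slide": [-0.002,0,0],"roll": 0},{"grip": 1,"slide": [-0.002,0,0],"roll": 0}]'

```text
time_s: 8.48
tcp_pos: [0.6113, 0.1932, 0.0765]
eef_rot: [-180.0, -0.2, -168.5]
contact_force: [-11.5, 1.6, 8.8]
gripper_width: 0.0237
```

Contact: position stalls and the force rises. One firmer push follows, then release.

Request:
apply_moves --commands '[{"grip": 1,"slide": [-0.001,0,0],"roll": 0},{"grip": 1,"slide": [-0.001,0,0],"roll": 0}]'

```text
time_s: 8.72
tcp_pos: [0.6113, 0.1932, 0.0765]
eef_rot: [-180.0, -0.3, -168.5]
contact_force: [-16.3, 0.9, 11.0]
gripper_width: 0.0236
```

```bash
python3 - <<'E'
from h import *
print(get_state()["tcp_pos"],get_state()["contact_force"])
p,d=capture("scene"); p=p[:,:,::-1]
cv2.imwrite("pics/s3.png",cv2.resize(p[200:400,280:500],None,fx=3,fy=3))
E
```

```text
[0.61132668 0.19315472 0.07648087] [-16.28834617   0.87276059  10.97792843]
```

View pics/s3.png

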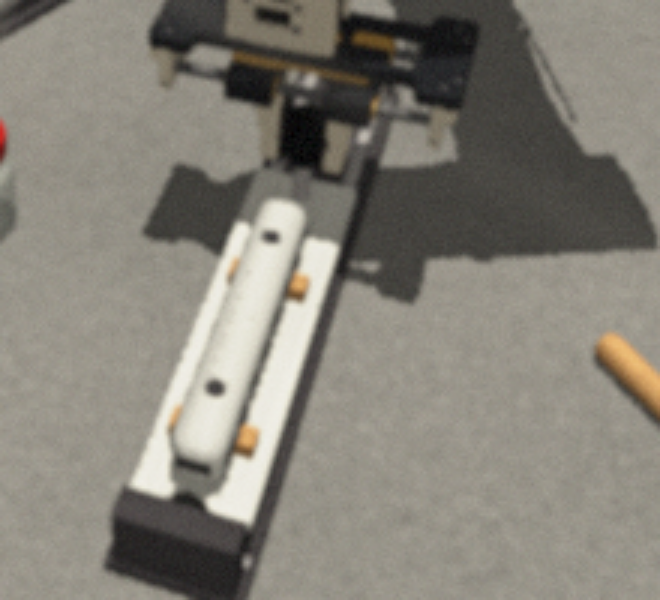

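The front edge meets the buffer at crop (185,500), so the carriage is home. Now I open while still leaning on it, then lift.

Request:
apply_moves --commands '[{"grip": 0.6,"slide": [0,0,0],"roll": 0},{"grip": 0.3,"slide": [0,0,0],"roll": 0},{"grip": 0,"slide": [0,0,0],"roll": 0},{"grip": 0,"slide": [0,0,0],"roll": 0},{"grip": 0,"slide": [0,0,0],"roll": 0}]'

```text
time_s: 9.4
tcp_pos: [0.6145, 0.1938, 0.0765]
eef_rot: [-180.0, 0.0, -168.5]
contact_force: [-0.8, 0.5, 0.1]
gripper_width: 0.0682
```

Request:
apply_moves --commands '[{"grip": 0,"slide": [0,0,0],"roll": 0},{"grip": 0,"slide": [0,0,-0.02],"roll": 0},{"grip": 0,"slide": [0,0,-0.05],"roll": 0},{"grip": 0,"slide": [0,0,-0.09],"roll": 0},{"grip": 0,"slide": [0,0,-0.14],"roll": 0}]'

```text
time_s: 10.02
tcp_pos: [0.6138, 0.1935, 0.217]
eef_rot: [-180.0, -0.1, -168.5]
contact_force: [0.7, 0.4, -0.4]
gripper_width: 0.0879
```

Request:
apply_moves --commands '[{"grip": 0,"slide": [0.05,0,0],"roll": 0},{"grip": 0,"slide": [0.09,0,0],"roll": 0},{"grip": 0,"slide": [0.12,0,0],"roll": 0},{"grip": 0,"slide": [0.12,0,0],"roll": 0},{"grip": 0,"slide": [0.12,0,0],"roll": 0}]'

```text
time_s: 10.65
tcp_pos: [0.4973, 0.1702, 0.217]
eef_rot: [180.0, 0.1, -168.5]
contact_force: [0.3, -1.5, 0.5]
gripper_width: 0.0876
```

```bash
python3 - <<'E'
from h import *
p,d=capture("scene"); p=p[:,:,::-1]
cv2.imwrite("pics/s4.png",p)
cv2.imwrite("pics/s4c.png",cv2.resize(p[300:400,280:430],None,fx=5,fy=5,interpolation=cv2.INTER_CUBIC))
W=cloud("scene",d); Z=W[...,2];g=p.max(2)
u=np.array([.980,.198]);n=np.array([-.198,.98]);s=W[...,:2]@u;l=W[...,:2]@n
m=(abs(l-.067)<.03)&(abs(Z-.04)<.008)&(g>150)&(s>.5); print("front edge",np.percentile(s[m],[99,99.8]))
k=get_calibration("scene")
for b in boxes_of("wagon_carriage","scene")[:1]: print("wagon",np.array(k["R"]).T@(np.array(b["position"])-k["t"]))
print(get_state())
E
```

```text
front edge [0.88369377 0.8847806 ]
wagon [ 0.59516283 -0.15398588  0.04236079]
{'time_s': 10.75, 'joints': array([ 4.02851287e+01,  6.87601040e+00, -1.88993945e+01,  5.43595625e-03,
       -6.42271613e+01, -1.18820018e+02]), 'qd': array([-0.10603602,  0.29462604, -0.07141086, -0.05951738, -0.0490898 ,
       -0.03042428]), 'joint_torque': array([ 1.03429151e-01, -3.85910904e+01,  2.79290342e+01,  6.62962228e+00,
       -9.63336672e-02,  2.51769059e-03]), 'tcp_pos': array([0.49743756, 0.17016334, 0.21645446]), 'eef_rot': array([-1.79994474e+02,  1.11296984e-04, -1.68532526e+02]), 'contact_force': array([ 0.50097882, -1.04282345, -0.3537004 ]), 'moment': array([-0.00309759,  0.01803968,  0.00282218]), 'gripper_width': 0.08786911104370787}
```

View pics/s4.png

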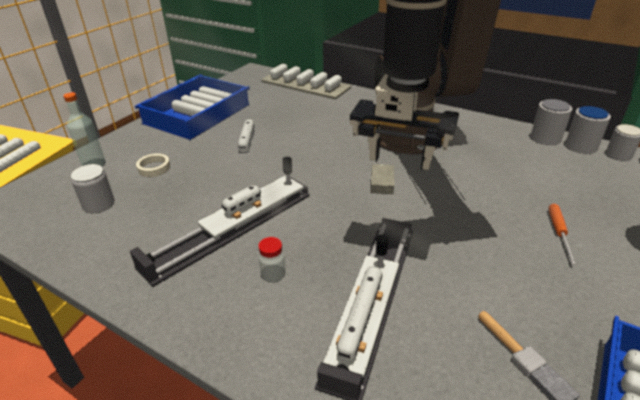

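View pics/s4c.png

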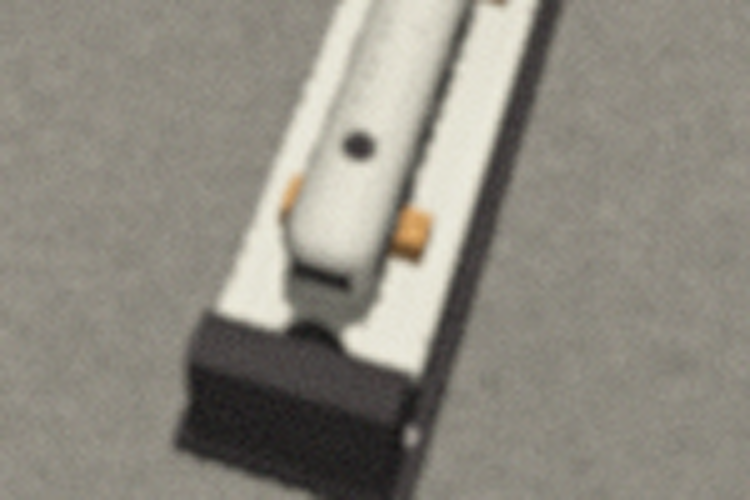

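The carriage is home against the buffer (crop (310,335)). The other carriage has not moved and the arm is clear.

```bash
python3 -c "
from plant import *
print(close_job())"
```

```text
the job is handed in; nothing more can be done
None
```

The long-shell carriage, on the slide left of the middle line, is fully home against its rubber buffer, and the job is handed in at about 10.8 s. I gripped its knob, slid it about 109 mm along its track, pressed it on the buffer, let go and lifted clear.

- **Home:** The knob stalled at x = 0.6113 m while the horizontal push rose to about 16 N. After release, the picture shows the front edge at 0.884 m along the track, where I had measured the buffer face (about 0.883–0.885 m).
- **Other carriage:** The short-shell carriage reads (0.595, −0.154) m before and after, so it has not moved.
- **Robot:** The gripper is open and clear of everything. The force readings I saw peaked at about 20 N at the buffer push.

While closing, the grip was about 1.5 mm off centre and gave a 14 N side force, which I corrected before sliding. No check failed or disagreed.

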